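Lay the heat sink in its drilling fixture

TASK

The finned aluminium heat sink stands on end on the black drilling fixture. Using the fingers only to push and support it lightly, never pinching or lifting it, tip it over away from the end stop so that it comes down gently onto its fins, and push it along the block until its foot end is flat against the stop. Then push the swing clamp round until its arm lies square across the heat sink, and leave the things lying round the fixture alone.

Things in the scene. Friction and masses are not known exactly. Their poses are not given: they have to be found in the camera images.
- heat_sink: Finned aluminium heat sink, 180 long x 70 wide x 40 mm deep, 0.3 to 0.5 kg, loose, standing on end. Origin: centre of the end it stands on (foot end). Own z along its length, up as it stands; own x from the fin tips (x -20 mm, facing away from the stop) to the flat base plate (face at x +20 mm); y across. Centre of mass at x +5, z 90 mm. Laid as wanted, its x points up.
- fixture: Drilling fixture: black block 190 x 160 mm, fixed on the bench, its flat top (bed) 30 mm above the bench. Origin: centre of its underside; x towards the end stop, z up. The bed runs from the stop's face (x +70 mm) to its open end at x -95 mm. Four round-nosed pins, 8 mm thick, 16 mm tall, at x +40 and -40, y +-42.5 mm guide the 70 mm width with 3.5 mm play a side.
- foot_edge (a point): On the heat sink: middle of the lower edge of its foot end on the fin side (own -20, 0, 0 mm), the edge over which it tips. It stands on the bed.
- foot_end (a point): On the heat sink: centre of its foot end, the face that must come flat against the stop; axes as the heat sink's own.
- stop_face (a point): Middle of the end stop's face, at bed height; axes as the fixture's (x points into the stop). The stop is an aluminium bar 110 mm wide and 30 mm tall above the bed. A heat sink just laid down lies about 45 to 60 mm short of it and overhangs the bed's open end.
- clamp_pivot (a point): On the upright axis of the swing clamp, at fixture x -5, y -64 mm; at the underside of its arm, 80 mm above the bench (10 mm above a lying heat sink).
- clamp_knob (a point): Middle of the upright black knob, 16 mm thick, 28 mm tall (90 to 118 mm above the bench), at the free end of the clamp arm, 56 mm from its axis. Push it sideways to swing the arm. The arm is a strap 18 mm wide, top 88 mm above the bench; the rubber foot below the knob reaches down to 72.5 mm, 2.5 mm above a lying heat sink.
- swing_clamp (a joint): Angle of the clamp arm, rad: 0 with the arm along the fixture's +x (beside the work); grows anticlockwise seen from above, as the arm swings in over the bed; 1.57 when square across it (pointing to the fixture's +y). End stops at -0.7 and 1.62. Light friction holds it anywhere (about 1 N at the knob).
- screw_tin: Round open tin of screws, 64 mm across, 20 mm tall; origin at the centre of its underside. Bystander.
- driver_red: Red and black screwdriver, 167 mm long, lying beside the fixture; origin under its middle. Bystander.
- pcb_0: Blue circuit board, 70 x 55 mm, 13 mm tall; origin at the centre of its underside. Bystander.
- marker: White marker pen with a blue cap, 135 mm long, lying beside the fixture; origin under its middle. Bystander.
There are look-alikes about, which are no part of the job. Leave any orange or yellow look-alike of the heat_sink alone.

How it is judged:
On the way, in this order (a step that is already met when the one before it is completed fails the run):
1. the heat sink lies on its fins on the bed with its foot end against the stop (angle between heat_sink's own x axis and vertical below 0.06 rad and x of foot_end in the frame of stop_face above -0.004 m and height (world z) of foot_edge below 0.034 m), for 0.2 s.
2. the clamp arm is swung across it (value of joint swing_clamp above 1.35 rad), for 0.2 s.
At the end, for the whole second after the job is handed in: The heat sink rests on its fins on the bed (base plate up within 0.06 rad), foot end within 4 mm of the stop's face and square to it within 0.06 rad; the clamp arm is across it (joint over 1.35 rad); all at rest (all of step 1 and angle between the z axis of heat_sink and the x axis of fixture, either way round below 0.06 rad and value of joint swing_clamp above 1.35 rad and linear speed of heat_sink below 0.01 m/s); the robot touches nothing.
It fails at once if the heat sink falls or slams down instead of being eased down (turns faster than 5 rad/s) (angular speed of heat_sink above 5 rad/s).
It fails at once if the heat sink is lifted off the bed (its tipping edge more than 15 mm above it) (height (world z) of foot_edge above 0.045 m).
It fails at once if the heat sink is pinched or shoved hard (more than 36 N from the fingers) (contact force between the fingers and heat_sink above 36 N).
It fails at once if a bystander is disturbed (moved more than 20 mm) (distance of any of screw_tin, driver_red, pcb_0, marker from where it was at the start of the episode above 0.02 m).
It also fails if it takes over 72 s, if anything falls off the work surface, if the arm or the gripper's body presses on something with over 40 N, if the wrist force passes 120 N, or if a joint passes its speed limit or range.

ROBOT

A 7-joint arm with a two-finger parallel gripper is mounted at the origin on a cart in front of the work surface, level with it; the furniture and walls round the work are solid. World frame = base frame: x ahead of the robot, y to its left, z up, the work surface at z = 0. Lengths are in m, angles in rad, forces in N, time in s.
With the tool pointing down it reaches from about 0.425 to 0.875 m from the base axis. Payload 4.7 kg.
Tool frame: the origin (TCP) lies midway between the tips of the shut fingers; the grasp point (between the pads) lies 19 mm behind it (ctrl.grip_point_offset is the distance from the TCP to the grasp point, in m); z points along the fingers, y is the line along which they close (so a half turn about z gives the same grasp; the last joint's range is limited). The gripper opens to 87 mm and grips with 3 to 60 N. Pads are 19 mm wide; open, the fingers measure 117 mm over their backs; the gripper's body (75 mm by 190 mm) begins 51 mm behind the grasp point.
Start: joints at [1.264, 0.321, -0.07, 1.45, 0.023, 1.371, -0.057], TCP at [0.205, -0.617, 0.223] pointing down, gripper open.
Joint ranges: [-2.86, 2.86], [-0.3, 2.09], [-1.38, 1.24], [0.06, 2.45], [-1.56, 4.7], [0.09, 2.05], [-2.69, 2.69]. Speed limits (rad/s): [2.57, 2.57, 3.14, 3.14, 3.14, 3.14, 3.14].

INTERFACE

Orientations are given as a rotation vector (axis times angle).
In Python, from bench import ctrl gives the robot as it stands.
- The arm moves only by the tool move_arm, never from a script. Its argument "increments" is text: rows parted by semicolons, each of 7 numbers parted by spaces: the shift along the world's x, y, z in mm, then the turn, a rotation vector about the world's x, y, z in degrees, then the closure in counts, from 0 (fully open) to 255 (shut). A call has exactly 8 rows; each row shifts and turns the commanded pose from where the row before left it; what a row does not reach is not made up. A row lasts 1/12 s, in which the tool goes at most 41.7 mm and 7.16 degrees, less where a joint would pass 70% of its speed; a pose out of reach is approached as far as the arm can. A call with a gripper value outside its range is refused whole. The fingers move at their own pace and stop on an object; "grip_force" is the grip in N (left out, the last holds). Time passes only in rows, so rows that do not move let the fingers close, or fill a call up. It gives the time, the measured TCP pose, the force, the opening and the grip force at its end, in the units of the state.
- ctrl.get_state(): the state, without advancing time (a new reading comes with each control period).
- ctrl.get_image(name): name is "side" or "top" or "wrist"; returns a dict with "frame" (420x560x3 uint8, red, green, blue), "depth" (420x560 float32, m along the optical axis (not along the pixel's ray), 0 where there is no reading), "fx", "fy", "cx", "cy" (pixels), "k1" (the pictures are not rectified: a ray, as slopes to the right and down, at radius r is drawn at 1 + k1 r^2 times it, then the intrinsics apply), "position" and "orientation" of the camera in the world. Camera axes: x right, y down, z forward; pixel columns grow to the right and rows downward; lengths in m; the calibration is good to about 2 mm. A picture is of the moment at which its call begins.
- ctrl.close_job(): hands the job in; it is judged then, once.
Trained networks look in a picture, given as the dict that the camera call returned (one of the last four; its "shot" number tells which), for a name from the list of things; names that differ only in an ending like _2 or _b are one class to them, and where a whole thing is asked for, a point or a joint stands for the part that bears it (a point fixed in the world has none). Each returns a list of dicts, best first, with "score" (0 to 1); they miss things now and then, are a little off and sometimes report something else, mostly with a low value. They report only what shows in the picture. A call takes as long as a camera call. They do not tell look-alikes from the thing itself.
- ctrl.find_in(target, picture): "centre" ([x, y, z] in m, in world coordinates, good to about 4 mm: the middle of the surface that is visible of it).
- ctrl.silhouettes(target, picture): "region" (420x560 bool, what is visible of it).
The state is a dict: "time": time; "joint_positions": joint angles; "qd": joint speeds; "joint_torque": joint torques, N m; "position": TCP position; "tool_rot": TCP orientation; "ft_force": force on the tool from outside, world axes, zero at the start; "torque": the same for the moment, N m; "grip_width": opening from 0.0 (shut) to 1.0 (fully open); "grip_force": force on a finger pad.
Only numpy, scipy, OpenCV 4.12 (cv2) and the standard library are available. Lean on these libraries where they do the work, as an engineer would, in place of code of your own. Each camera call takes 0.05 s, during which the arm holds its last target. There are 200 camera calls.

## Working session

There is one attempt and no reset: what is moved stays moved. The work goes in short steps, Python scripts to look and compute and a tool call to move; the robot and the scene stay as the last step left them, time stands still between calls to the robot, and variables do not carry over. Pictures are saved under pics/ and viewed, at most 10 in all, crops included, and the job is handed in when it is done.

Besides the shell and the picture viewer there is one more tool, called as name(argument=value, ...), one argument or row to a line, values as JSON. move_arm: Moves the arm, as the interface text tells. Its arguments: {"type":"object","properties":{"increments":{"type":"string"},"grip_force":{"type":"number"}},"required":["increments"]}

```bash
mkdir -p pics
cat > h.py <<'E'
import numpy as np, cv2
from scipy.spatial.transform import Rotation as R
from bench import ctrl
def rot(o):
    o=np.array(o,float)
    if o.shape==(3,3): return o
    return (R.from_rotvec(o) if o.size==3 else R.from_quat(o)).as_matrix()
def world(p):
    "world xyz of each pixel (HxWx3)"
    K=np.array([[p['fx'],0,p['cx']],[0,p['fy'],p['cy']],[0,0,1.]])
    h,w=p['depth'].shape
    u,v=np.meshgrid(np.arange(w),np.arange(h))
    uv=np.stack([u,v],-1).reshape(-1,1,2).astype(float)
    n=cv2.undistortPoints(uv,K,np.array([p['k1'],0,0,0,0.])).reshape(h,w,2)
    d=p['depth'][...,None]
    c=np.concatenate([n*d,d],-1)
    return c@rot(p['orientation']).T+np.array(p['position'])
def save(p,name,box=None,s=1):
    im=p['frame'][...,::-1]
    if box: im=im[box[1]:box[3],box[0]:box[2]]
    cv2.imwrite('pics/'+name,cv2.resize(im,None,fx=s,fy=s,interpolation=cv2.INTER_CUBIC))
E
python3 - <<'E'
from h import *
ims={}
for n in ("top","side"):
    p=ctrl.get_image(n); ims[n]=p
    print(n,p['position'],p['orientation'],p['fx'],p['k1'])
    for t in ("heat_sink","fixture","clamp_knob","swing_clamp","screw_tin","driver_red","pcb_0","marker"):
        try: print(t,[(np.round(r['centre'],3).tolist(),round(r['score'],2)) for r in ctrl.find_in(t,p)][:4])
        except Exception as e: print(t,e)
im=[cv2.resize(ims[n]['frame'][...,::-1],(560,420)) for n in ims]
for n in ims: save(ims[n],n+'0.png',s=1.4)
print(ctrl.get_state())
E
```

```text
top [0.23929607 0.00873104 1.25587672] [-2.10989163  2.11188617 -0.22442334] 437.80743145178394 0.013637736953333649
heat_sink [([0.423, 0.248, 0.169], 0.91), ([0.507, 0.087, 0.194], 0.87), ([0.534, 0.238, 0.15], 0.66)]
fixture [([0.518, 0.037, 0.026], 0.93)]
clamp_knob [([0.373, -0.22, 0.014], 0.54), ([0.589, 0.062, 0.09], 0.46)]
swing_clamp [([0.59, 0.063, 0.09], 0.57)]
screw_tin [([0.588, -0.322, 0.007], 0.83)]
driver_red [([0.423, -0.331, 0.025], 0.73)]
pcb_0 [([0.402, 0.396, 0.008], 0.91)]
marker [([0.372, -0.219, 0.015], 0.59)]
side [0.90978452 0.34083555 1.0707173 ] [-1.25350345 -2.54761288  0.66339196] 415.68188769327855 -0.09998293817188415
heat_sink [([0.548, 0.096, 0.182], 0.95), ([0.552, 0.245, 0.13], 0.86), ([0.44, 0.266, 0.138], 0.79)]
fixture [([0.554, 0.056, 0.032], 0.97)]
clamp_knob [([0.55, 0.056, 0.029], 0.53), ([0.594, 0.086, 0.089], 0.52)]
swing_clamp [([0.596, 0.084, 0.087], 0.8)]
screw_tin [([0.588, -0.324, 0.005], 0.85)]
driver_red [([0.424, -0.329, 0.022], 0.5), ([0.558, 0.052, 0.032], 0.48)]
pcb_0 [([0.4, 0.393, 0.002], 0.69)]
marker [([0.545, 0.099, 0.173], 0.73), ([0.376, -0.213, 0.013], 0.58)]
{'time': 0.9, 'joint_positions': array([ 1.26408417,  0.32096865, -0.07010622,  1.45047426,  0.0226114 ,
        1.3707904 , -0.05689961]), 'qd': array([ 0.00092932,  0.00081166,  0.00198051,  0.00133086, -0.00027658,
        0.00253521, -0.0011387 ]), 'joint_torque': array([-8.85181157e-05, -4.91092622e+01, -4.03426057e-01, -3.12770283e+01,
       -6.37904881e-02,  3.36143165e-02,  2.21765006e-06]), 'position': array([ 0.20495731, -0.61687907,  0.2226199 ]), 'tool_rot': array([ 3.10110374e+00,  5.01789590e-01, -4.31545255e-05]), 'ft_force': array([-0.33757562, -0.62300627,  0.40099697]), 'torque': array([ 0.01590403, -0.01366959, -0.0104061 ]), 'grip_force': 0.0, 'grip_width': 0.9994806886560551}
```

View pics/top0.png

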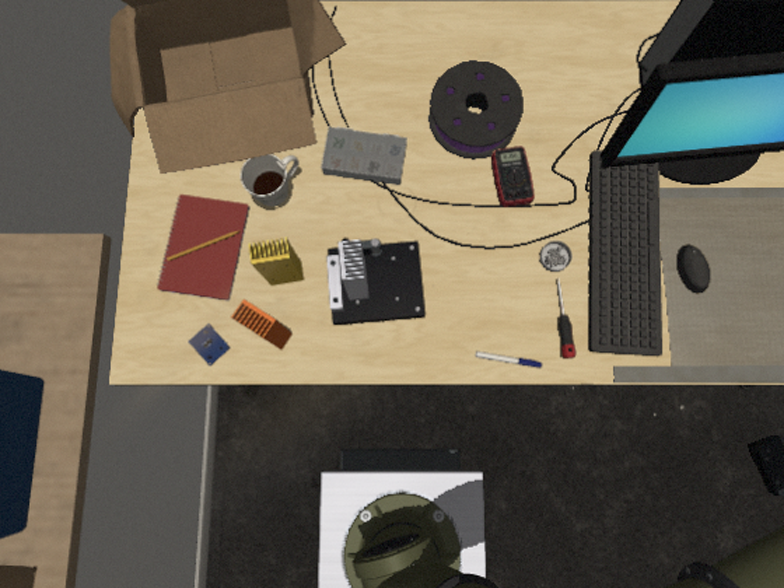

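View pics/side0.png

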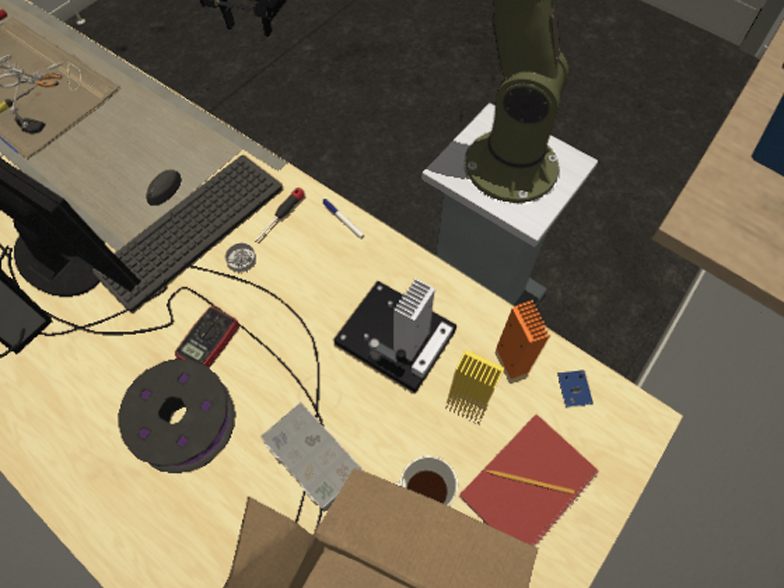

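The pictures show the gray sink standing on the fixture (top view px 352,258; side view px 412,300). The stop is on the world +y side and the clamp on the +x side. The look-alikes are yellow (276,260) and orange (262,325), and I'll leave both alone. The only gray one, and the only one on the black block, is ours. Next I'll measure the poses.

Run:
```python
from h import *
for n in ("top","side"):
    p=ctrl.get_image(n); W=world(p); f=p['frame'].astype(int)
    X,Y,Z=W[...,0],W[...,1],W[...,2]
    reg=(X>.4)&(X<.68)&(Y>-.1)&(Y<.2)&(p['depth']>0)
    def rect(m,name):
        m=cv2.morphologyEx(m.astype(np.uint8),cv2.MORPH_OPEN,np.ones((2,2),np.uint8))
        k,l,s,_=cv2.connectedComponentsWithStats(m,connectivity=8)
        if k<2: print(name,'none');return
        i=1+np.argmax(s[1:,4]); q=W[l==i]
        r=cv2.minAreaRect((q[:,:2]*1000).astype(np.float32))
        print(n,name,len(q),'z',np.median(q[:,2]).round(4),'c',np.round(r[0],1),'sz',np.round(r[1],1),'ang',round(r[2],2))
    gray=(f.max(-1)-f.min(-1)<40)
    rect(reg&(abs(Z-.03)<.008)&(f.max(-1)<90),'bed')
    rect(reg&(abs(Z-.06)<.006)&gray&(f.min(-1)>110),'stop')
    rect(reg&(Z>.198)&(Z<.222)&gray,'sinktop')
    rect(reg&(Z>.10)&(Z<.125)&(X>.53),'knob')
    rect(reg&(Z>.08)&(Z<.095)&(X>.53),'arm')
    q=W[reg&(Z>.07)&(Z<.2)&gray]; print(n,'sink sides',np.percentile(q,[1,50,99],axis=0).round(3).tolist())
    if n=="side": save(p,'crop1.png',(225,180,340,290),6)
    else: save(p,'crop2.png',(220,160,320,245),7)
```

```text
top bed 2385 z 0.0301 c [439.   50.6] sz [181.2 365.6] ang 75.48
top stop 308 z 0.06 c [398.8  91.3] sz [355.9  48.6] ang 19.59
top sinktop 334 z 0.2018 c [411.7  66.3] sz [360.7  45.1] ang 11.34
top knob 8 z 0.1609 c [572.6 102.4] sz [33.9  7.8] ang 15.05
top arm 46 z 0.0887 c [587.3  66. ] sz [18.7 19.3] ang 13.31
top sink sides [[0.488, 0.046, 0.073], [0.509, 0.08, 0.149], [0.596, 0.11, 0.2]]
side bed 2012 z 0.0305 c [693.2 129.1] sz [563.5 222.5] ang 22.8
side stop 354 z 0.0602 c [694.1 215.8] sz [495.5  56. ] ang 23.66
side sinktop 472 z 0.2067 c [664.8 171.1] sz [593.   61.1] ang 28.84
side knob 73 z 0.1057 c [730. 207.] sz [446.   45.4] ang 30.84
side arm 137 z 0.0882 c [733.7 216.1] sz [427.8  56.1] ang 42.79
side sink sides [[0.493, 0.05, 0.071], [0.561, 0.104, 0.12], [0.601, 0.118, 0.2]]
```

View pics/crop1.png

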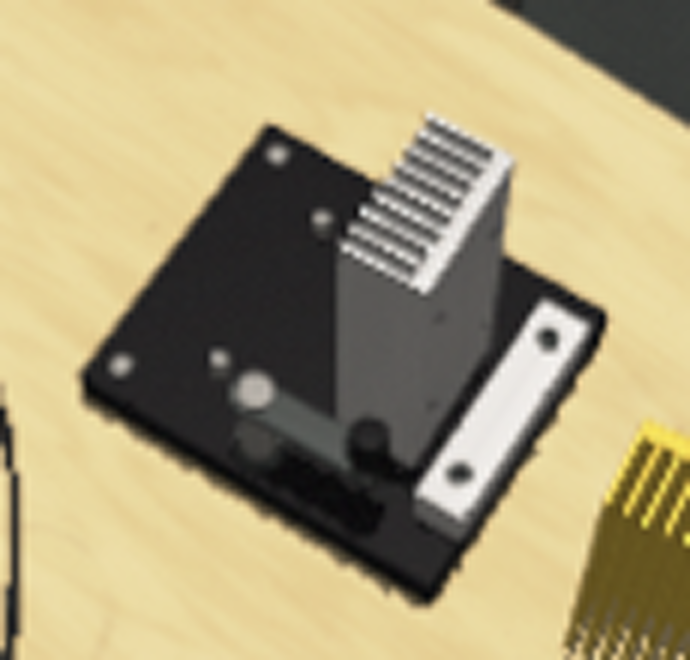

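View pics/crop2.png

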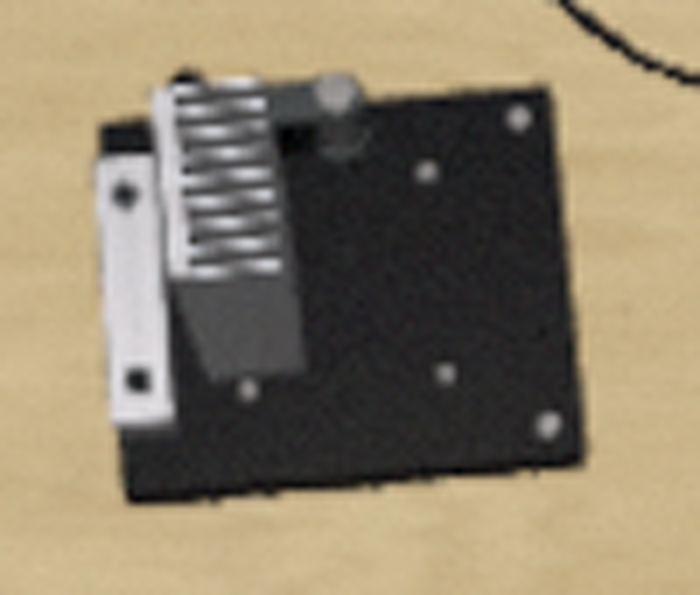

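The crops show the gray sink between the stop and the front pins, with its fins facing away from the stop. The clamp arm is near angle 0, its knob by the stop. The morphology step let invalid-depth pixels into the fits, so I'll redo them with those masked out.

```bash
python3 - <<'E'
from h import *
for n in ("top","side"):
    p=ctrl.get_image(n); W=world(p); f=p['frame'].astype(int)
    X,Y,Z=W[...,0],W[...,1],W[...,2]
    reg=(X>.4)&(X<.68)&(Y>-.1)&(Y<.2)&(p['depth']>0)
    def rect(m,name):
        k,l,s,_=cv2.connectedComponentsWithStats(m.astype(np.uint8),connectivity=8)
        if k<2: print(name,'none');return
        i=1+np.argmax(s[1:,4]); q=W[l==i]
        r=cv2.minAreaRect((q[:,:2]*1000).astype(np.float32))
        print(n,name,len(q),'z',np.median(q[:,2]).round(4),'c',np.round(r[0],1),'sz',np.round(r[1],1),'ang',round(r[2],2),'med',np.median(q[:,:2],0).round(3))
    gray=(f.max(-1)-f.min(-1)<40)
    rect(reg&(abs(Z-.03)<.006),'bed')
    rect(reg&(abs(Z-.06)<.005),'stop')
    rect(reg&(Z>.203)&(Z<.217),'sinktop')
    rect(reg&(Z>.112)&(Z<.122)&(X>.53),'knob')
    rect(reg&(Z>.082)&(Z<.095)&(X>.53),'arm')
E
python3 - <<'E'
from scipy.spatial.transform import Rotation as R
print(R.from_rotvec([3.10110374e+00,5.01789590e-01,0]).as_matrix().round(3))
E
```

```text
top bed 2444 z 0.0301 c [526.9  52.3] sz [161.9 189.3] ang 4.75 med [0.512 0.025]
top stop 325 z 0.0601 c [519.2 134.5] sz [109.9  25.2] ang 4.49 med [0.518 0.134]
top sinktop 279 z 0.2092 c [524.5  90.3] sz [70.8 39.8] ang 6.31 med [0.524 0.094]
top knob 10 z 0.1186 c [588.9 109. ] sz [13.6  3.6] ang 88.28 med [0.588 0.109]
top arm 79 z 0.0889 c [589.2  61.5] sz [18.7 36.3] ang 3.04 med [0.588 0.063]
side bed 2067 z 0.0304 c [529.2  55. ] sz [162.2 190.7] ang 4.65 med [0.551 0.018]
side stop 368 z 0.0606 c [522.3 137.2] sz [109.6  25.3] ang 4.98 med [0.524 0.138]
side sinktop 376 z 0.2094 c [527.1  92.5] sz [71.5 40.4] ang 6.43 med [0.528 0.095]
side knob 35 z 0.1176 c [587.8 112.4] sz [16.1 14.9] ang 37.18 med [0.588 0.112]
side arm 157 z 0.0886 c [590.6  80.8] sz [18.4 73.4] ang 5.52 med [0.593 0.077]
[[ 0.949  0.315  0.   ]
 [ 0.315 -0.949 -0.   ]
 [-0.     0.    -1.   ]]
```

move_arm(
  increments="20 32 11 0 0 -0.8 0;20 32 11 0 0 -0.8 0;20 32 11 0 0 -0.8 0;20 32 11 0 0 -0.8 0;20 32 11 0 0 -0.8 0;20 32 11 0 0 -0.8 0;20 32 11 0 0 -0.8 0;20 32 11 0 0 -0.8 0",
)

```text
time: 1.77
position: [0.3656, -0.3591, 0.3114]
tool_rot: [3.124, 0.327, 0.0]
ft_force: [0.2, -0.7, -0.5]
grip_width: 0.996
grip_force: 0.0
```

move_arm(
  increments="20 32 11 0 0 -0.8 0;20 32 11 0 0 -0.8 0;20 32 11 0 0 -0.8 0;20 32 11 0 0 -0.8 0;20 32 11 0 0 -0.8 0;20 32 11 0 0 -0.8 0;20 32 11 0 0 -0.8 0;20 32 11 0 0 -0.8 0",
)

```text
time: 2.43
position: [0.5255, -0.1032, 0.3996]
tool_rot: [3.137, 0.151, 0.001]
ft_force: [0.5, 0.4, 0.4]
grip_width: 1.0
grip_force: 0.0
```

move_arm(
  increments="0 0 0 7 0.7 0 0;0 0 0 7 0.7 0 0;0 0 0 7 0.7 0 0;0 0 0 7 0.7 0 0;0 0 0 7 0.7 0 0;0 0 0 7 0.7 0 0;0 0 0 7 0.7 0 0;0 0 0 7 0.7 0 0",
)

```text
time: 3.1
position: [0.5253, -0.1062, 0.3991]
tool_rot: [-2.153, -0.103, 0.056]
ft_force: [0.6, 0.8, -0.4]
grip_width: 1.003
grip_force: 0.0
```

move_arm(
  increments="0 0 -36 0 0 0 0;0 0 -36 0 0 0 0;0 0 -36 0 0 0 0;0 0 -36 0 0 0 0;0 0 -36 0 0 0 0;0 0 -36 0 0 0 0;0 0 -36 0 0 0 0;0 0 -36 0 0 0 0",
)

```text
time: 3.77
position: [0.5249, -0.1052, 0.1088]
tool_rot: [-2.159, -0.105, 0.058]
ft_force: [0.3, 0.5, 0.3]
grip_width: 0.997
grip_force: 0.0
```

Run:
```python
from h import *
s=ctrl.get_state(); print(s['joint_positions'].round(2),s['position'].round(4),s['tool_rot'].round(3))
p=ctrl.get_image('side'); save(p,'tilt.png',(150,100,400,300),3)
```

```text
[ 0.92  0.69 -0.43  1.56 -0.5   1.57 -0.82] [ 0.5249 -0.1052  0.1088] [-2.159 -0.105  0.058]
```

View pics/tilt.png

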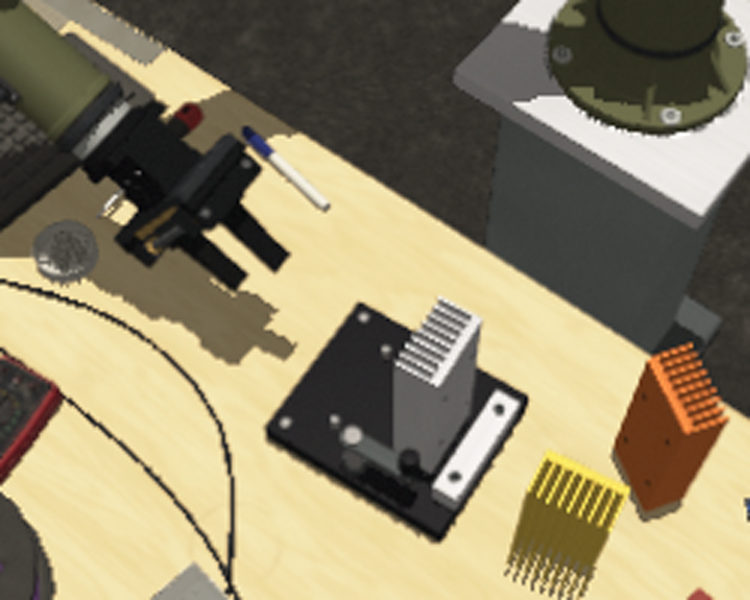

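move_arm(
  increments="0 0 30 -7 -0.7 0 0;0 0 30 -7 -0.7 0 0;0 0 30 -7 -0.7 0 0;0 0 30 -7 -0.7 0 0;0 0 30 -7 -0.7 0 0;0 0 30 -7 -0.7 0 0;0 0 30 -7 -0.7 0 0;0 0 30 -7 -0.7 0 0",
)

```text
time: 4.48
position: [0.5248, -0.1044, 0.3553]
tool_rot: [3.13, 0.15, 0.008]
ft_force: [0.7, -0.7, -0.9]
grip_width: 0.998
grip_force: 0.0
```

move_arm(
  increments="0 25 -12 0 0 0 50;0 25 -12 0 0 0 70;0 25 -12 0 0 0 70;0 25 -12 0 0 0 70;0 25 -12 0 0 0 70;0 25 -12 0 0 0 70;0 25 -12 0 0 0 70;0 25 -12 0 0 0 70",
)

```text
time: 5.15
position: [0.5245, 0.0967, 0.2554]
tool_rot: [3.137, 0.152, 0.002]
ft_force: [1.1, -0.3, -0.1]
grip_width: 0.724
grip_force: 0.0
```

Run:
```python
from h import *
s=ctrl.get_state(); print(s['joint_positions'].round(2),s['position'].round(4),s['tool_rot'].round(3),s['grip_width'],s['time'])
```

```text
[ 0.41  0.1  -0.68  1.67  0.06  1.39 -1.75] [0.5245 0.0967 0.2554] [3.137e+00 1.520e-01 2.000e-03] 0.7237127516737323 5.15
```

move_arm(
  increments="1 -5 -5 0 0 0 70;0 0 -10 0 0 0 70;0 0 -10 0 0 0 70;0 0 -10 0 0 0 70;0 0 -10 0 0 0 70;0 0 -10 0 0 0 70;0 0 -10 0 0 0 70;0 0 -3 0 0 0 70",
)

```text
time: 5.82
position: [0.5249, 0.0895, 0.1845]
tool_rot: [3.138, 0.152, -0.005]
ft_force: [-0.7, -0.5, -0.9]
grip_width: 0.731
grip_force: 0.0
```

Run:
```python
from h import *
p=ctrl.get_image('side'); save(p,'cage.png',(210,140,350,250),5)
```

```text
(no output)
```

View pics/cage.png

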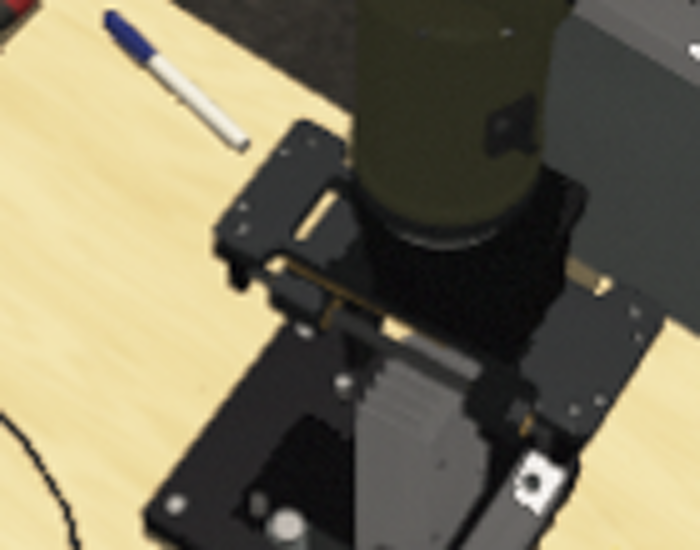

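```bash
cat > plan.py <<'E'
import numpy as np
ux=np.array([-.096,.995])
def out(a,z,ph,lab):
    da,dz,dp=np.diff(a),np.diff(z),np.diff(ph)
    print(lab); print(';'.join(f"{q*ux[0]:.1f} {q*ux[1]:.1f} {w:.1f} {e*.995:.2f} {e*.096:.2f} 0" for q,w,e in zip(da,dz,dp)))
E
python3 - <<'E'
from plan import *
def A(ph,lab):
    p=np.radians(ph); out(20*np.cos(p)-154.5*np.sin(p),30+20*np.sin(p)+154.5*np.cos(p),ph,lab)
A(np.linspace(0,16,9),'0-16');A(np.linspace(16,34,9),'16-34');A(np.linspace(34,54,9),'34-54');A(np.linspace(54,70,9),'54-70')
E
```

```text
0-16
0.5 -5.4 0.6 1.99 0.19 0;0.5 -5.4 0.4 1.99 0.19 0;0.5 -5.4 0.2 1.99 0.19 0;0.5 -5.4 0.0 1.99 0.19 0;0.5 -5.4 -0.2 1.99 0.19 0;0.5 -5.4 -0.3 1.99 0.19 0;0.5 -5.4 -0.5 1.99 0.19 0;0.5 -5.4 -0.7 1.99 0.19 0
16-34
0.6 -6.0 -1.0 2.24 0.22 0;0.6 -6.0 -1.3 2.24 0.22 0;0.6 -5.9 -1.5 2.24 0.22 0;0.6 -5.8 -1.7 2.24 0.22 0;0.6 -5.8 -2.0 2.24 0.22 0;0.5 -5.7 -2.2 2.24 0.22 0;0.5 -5.6 -2.4 2.24 0.22 0;0.5 -5.5 -2.6 2.24 0.22 0
34-54
0.6 -6.0 -3.2 2.49 0.24 0;0.6 -5.8 -3.4 2.49 0.24 0;0.5 -5.7 -3.7 2.49 0.24 0;0.5 -5.5 -3.9 2.49 0.24 0;0.5 -5.3 -4.2 2.49 0.24 0;0.5 -5.2 -4.4 2.49 0.24 0;0.5 -5.0 -4.6 2.49 0.24 0;0.5 -4.8 -4.8 2.49 0.24 0
54-70
0.4 -3.6 -4.0 1.99 0.19 0;0.3 -3.5 -4.1 1.99 0.19 0;0.3 -3.4 -4.3 1.99 0.19 0;0.3 -3.2 -4.4 1.99 0.19 0;0.3 -3.1 -4.5 1.99 0.19 0;0.3 -2.9 -4.6 1.99 0.19 0;0.3 -2.7 -4.7 1.99 0.19 0;0.2 -2.6 -4.8 1.99 0.19 0
```

move_arm(
  increments="0 0 0 0 0 0 85;0 0 0 0 0 0 95;0 0 0 0 0 0 102;0 0 0 0 0 0 102;0 0 0 0 0 0 102;0 0 0 0 0 0 102;0 0 0 0 0 0 102;0 0 0 0 0 0 102",
  grip_force=3,
)

```text
time: 6.53
position: [0.526, 0.0902, 0.1867]
tool_rot: [3.138, 0.153, 0.0]
ft_force: [0.7, -0.3, -1.2]
grip_width: 0.608
grip_force: 0.0
```

move_arm(
  increments="0.5 -5.4 0.6 2 0.2 0 102;0.5 -5.4 0.4 2 0.2 0 102;0.5 -5.4 0.2 2 0.2 0 102;0.5 -5.4 0 2 0.2 0 102;0.5 -5.4 -0.2 2 0.2 0 102;0.5 -5.4 -0.3 2 0.2 0 102;0.5 -5.4 -0.5 2 0.2 0 102;0.5 -5.4 -0.7 2 0.2 0 102",
)

```text
time: 7.2
position: [0.5301, 0.0466, 0.1863]
tool_rot: [-2.856, -0.139, 0.02]
ft_force: [-0.1, -0.1, 0.4]
grip_width: 0.601
grip_force: 0.0
```

```bash
cat >> h.py <<'E'
def tilt(names=("side","top"),zmin=.04,box=(.46,.61,-.2,.14)):
    "RANSAC plane of the aluminium base plate from depth; gray pixels"
    rng=np.random.default_rng(0); ps=[]
    for n in names:
        p=ctrl.get_image(n); W=world(p); f=p['frame'].astype(int)
        X,Y,Z=W[...,0],W[...,1],W[...,2]
        m=(p['depth']>0)&(X>box[0])&(X<box[1])&(Y>box[2])&(Y<box[3])&(Z>zmin)&(f.max(-1)-f.min(-1)<30)&(f.max(-1)>55)
        q=W[m]; ps.append(p)
        best=None
        for _ in range(400):
            a,b,c=q[rng.choice(len(q),3,False)]
            v=np.cross(b-a,c-a); L=np.linalg.norm(v)
            if L<1e-6: continue
            v/=L; i=abs((q-a)@v)<.0025
            if best is None or i.sum()>best.sum(): best=i
        c=q[best].mean(0); v=np.linalg.svd(q[best]-c)[2][2]; v*=np.sign(v[2]+1e-9)
        print(n,len(q),best.sum(),'centre',c.round(3),'normal',v.round(3),'tilt deg',np.degrees(np.arctan2(v[2],np.hypot(*v[:2]))).round(1),'lo/hi',q[best].min(0).round(3),q[best].max(0).round(3))
    return ps
E
python3 - <<'E'
from h import *
tilt()
s=ctrl.get_state(); print(s['ft_force'].round(1),s['grip_force'],s['time'])
E
```

```text
side 4346 1599 centre [0.522 0.012 0.452] normal [0.07  0.97  0.234] tilt deg 13.5 lo/hi [ 0.46  -0.026  0.041] [0.596 0.112 0.605]
top 3785 1429 centre [ 0.516 -0.069  0.589] normal [ 0.316 -0.259  0.913] tilt deg 65.9 lo/hi [ 0.46  -0.11   0.558] [ 0.575 -0.027  0.612]
[ 0.3 -2.8  0.2] 2.9384767263400136 7.3
```

move_arm(
  increments="0.6 -6 -1 2.2 0.2 0 102;0.6 -6 -1.3 2.2 0.2 0 102;0.6 -5.9 -1.5 2.2 0.2 0 102;0.6 -5.8 -1.7 2.2 0.2 0 102;0.6 -5.8 -2 2.2 0.2 0 102;0.5 -5.7 -2.2 2.2 0.2 0 102;0.5 -5.6 -2.4 2.2 0.2 0 102;0.5 -5.5 -2.6 2.2 0.2 0 102",
)

```text
time: 7.97
position: [0.5347, 0.0009, 0.1715]
tool_rot: [-2.55, -0.126, 0.036]
ft_force: [0.5, -1.1, -1.0]
grip_width: 0.597
grip_force: 0.3
```

```bash
sed -i 's/(Z>zmin)&/(Z>zmin)\&(Z<zmax)\&/; s/zmin=.04,box/zmin=.035,zmax=.15,box/' h.py
python3 - <<'E'
from h import *
ps=tilt()
s=ctrl.get_state(); print(s['ft_force'].round(1),s['grip_force'],s['time'],s['position'])
a=ps[0]['frame'][120:270,180:350];save(ps[0],'t34.png',(180,140,340,260),5)
E
```

```text
side 1525 816 centre [0.532 0.069 0.103] normal [-0.089  0.811  0.578] tilt deg 35.3 lo/hi [0.492 0.032 0.052] [0.598 0.107 0.15 ]
top 1217 620 centre [0.528 0.065 0.104] normal [-0.077  0.798  0.598] tilt deg 36.7 lo/hi [0.489 0.026 0.051] [0.593 0.104 0.15 ]
[-0.7 -1.9 -1.3] 0.36378253949806094 8.0667 [ 0.53412429 -0.00168118  0.16968412]
```

View pics/t34.png

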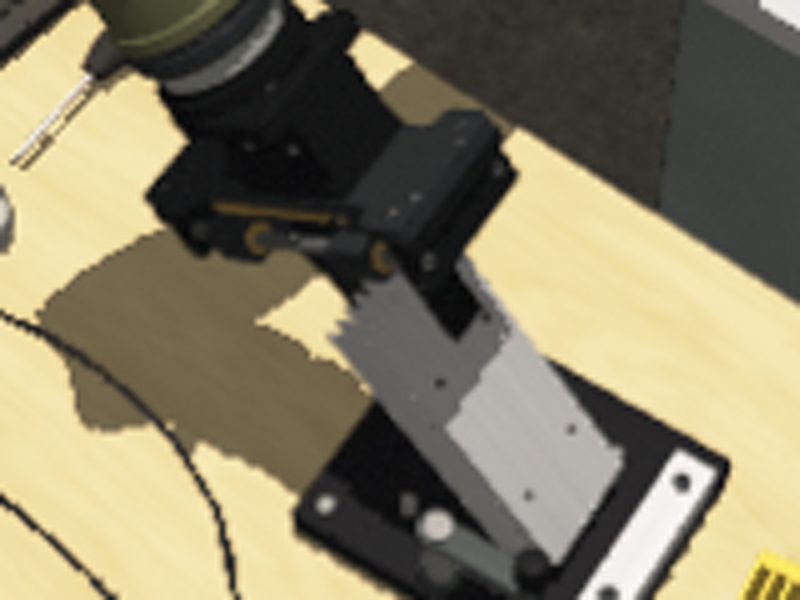

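The sink is leaning on the support finger at about 36° (plate at px 530,440). Its foot edge has stayed on the bed.

move_arm(
  increments="0.6 -6 -3.2 2.5 0.25 0 102;0.6 -5.8 -3.4 2.5 0.25 0 102;0.5 -5.7 -3.7 2.5 0.25 0 102;0.5 -5.5 -3.9 2.5 0.25 0 102;0.5 -5.3 -4.2 2.5 0.25 0 102;0.5 -5.2 -4.4 2.5 0.25 0 102;0.5 -5 -4.6 2.5 0.25 0 102;0.5 -4.8 -4.8 2.5 0.25 0 102",
)

```text
time: 8.73
position: [0.5392, -0.0421, 0.1395]
tool_rot: [-2.2, -0.109, 0.054]
ft_force: [-0.9, -1.0, -1.2]
grip_width: 0.603
grip_force: 0.6
```

Run:
```python
from h import *
ps=tilt()
s=ctrl.get_state(); print(s['ft_force'].round(1),s['grip_force'],s['time'],s['position'].round(4),s['tool_rot'].round(3),s['joint_positions'].round(2))
```

```text
side 2155 1206 centre [0.536 0.034 0.106] normal [-0.06   0.567  0.822] tilt deg 55.2 lo/hi [ 0.493 -0.033  0.036] [0.6   0.138 0.15 ]
top 1849 974 centre [0.53  0.027 0.106] normal [-0.043  0.556  0.83 ] tilt deg 56.1 lo/hi [ 0.465 -0.042  0.036] [0.597 0.127 0.15 ]
[ 0.8 -1.7 -1. ] 0.6466186651960015 8.8333 [ 0.5381 -0.0439  0.1369] [-2.2   -0.103  0.057] [ 0.9   0.61 -0.52  1.63 -0.51  1.49 -0.92]
```

move_arm(
  increments="0.4 -3.6 -4 2 0.2 0 102;0.3 -3.5 -4.1 2 0.2 0 102;0.3 -3.4 -4.3 2 0.2 0 102;0.3 -3.2 -4.4 2 0.2 0 102;0.3 -3.1 -4.5 2 0.2 0 102;0.3 -2.9 -4.6 2 0.2 0 102;0.3 -2.7 -4.7 2 0.2 0 102;0.2 -2.6 -4.8 2 0.2 0 102",
)

```text
time: 9.5
position: [0.5418, -0.0669, 0.1047]
tool_rot: [-1.921, -0.096, 0.065]
ft_force: [0.5, -1.3, -1.3]
grip_width: 0.594
grip_force: 0.8
```

Run:
```python
from h import *
from plan import *
ps=tilt()
s=ctrl.get_state(); print(s['ft_force'].round(1),s['grip_force'],s['time'],s['position'].round(4),s['tool_rot'].round(3))
save(ps[0],'t70.png',(180,140,340,260),5)
P=np.array([.528,.0715]); T=s['position']
a=(T[:2]-P)@ux*1000; print('a,z',a,T[2]*1000)
# stage C: contact edge (theta) on support finger, gap 87
def C(th,ph,l,g,lab):
    t,p=np.radians(th),np.radians(ph)
    aa=-180*np.sin(t)+g*np.cos(p)+l*np.sin(p); z=30+180*np.cos(t)+g*np.sin(p)-l*np.cos(p)
    print(aa[0],z[0],aa[-1],z[-1]); out(aa,z,ph,lab)
k=np.linspace(0,1,9)
C(71+5*k,70-4*k,25-3*k,26+17.5*k,'C1 open')
C(76+8*k,66-5*k,22-2*k,43.5+0*k,'C2')
C(84+6*k,61-4*k,20-2*k,43.5+0*k,'C3')
```

```text
side 2392 1295 centre [0.537 0.006 0.096] normal [-0.046  0.322  0.946] tilt deg 71.0 lo/hi [ 0.494 -0.086  0.053] [0.598 0.135 0.128]
top 2141 1142 centre [0.531 0.002 0.094] normal [-0.025  0.303  0.953] tilt deg 72.3 lo/hi [ 0.465 -0.091  0.05 ] [0.575 0.135 0.125]
[ 0.2 -1.3 -1.1] 0.811200337484479 9.6 [ 0.5408 -0.0675  0.1025] [-1.921 -0.092  0.068]
a,z -139.54806065065532 102.45396628940784
-137.8085043617619 104.48377235958013 -136.86218668774484 104.33696246772573
C1 open
0.0 -0.1 0.0 -0.50 -0.05 0;0.0 -0.0 0.0 -0.50 -0.05 0;-0.0 0.0 0.0 -0.50 -0.05 0;-0.0 0.1 -0.0 -0.50 -0.05 0;-0.0 0.1 -0.0 -0.50 -0.05 0;-0.0 0.2 -0.0 -0.50 -0.05 0;-0.0 0.3 -0.1 -0.50 -0.05 0;-0.0 0.3 -0.1 -0.50 -0.05 0
-136.86218668774484 104.33696246772573 -140.43232854278563 77.16488824381459
C2
0.1 -0.6 -3.4 -0.62 -0.06 0;0.1 -0.6 -3.4 -0.62 -0.06 0;0.1 -0.5 -3.4 -0.62 -0.06 0;0.0 -0.5 -3.4 -0.62 -0.06 0;0.0 -0.4 -3.4 -0.62 -0.06 0;0.0 -0.4 -3.4 -0.62 -0.06 0;0.0 -0.3 -3.4 -0.62 -0.06 0;0.0 -0.3 -3.4 -0.62 -0.06 0
-140.43232854278563 77.16488824381459 -141.21213175382871 56.67866707535548
C3
0.0 -0.2 -2.6 -0.50 -0.05 0;0.0 -0.2 -2.6 -0.50 -0.05 0;0.0 -0.1 -2.6 -0.50 -0.05 0;0.0 -0.1 -2.6 -0.50 -0.05 0;0.0 -0.1 -2.6 -0.50 -0.05 0;0.0 -0.1 -2.6 -0.50 -0.05 0;0.0 -0.0 -2.6 -0.50 -0.05 0;-0.0 0.0 -2.6 -0.50 -0.05 0
```

View pics/t70.png

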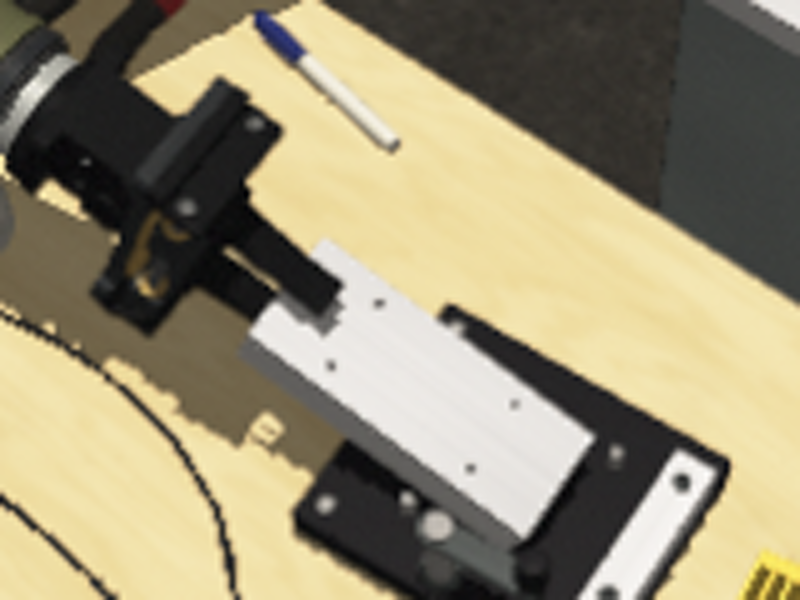

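The sink is at about 71° and resting on the lower finger, with the pins clear of it. Next I'll open the gripper while tilting back, then lower.

move_arm(
  increments="0 0 0 -0.5 0 0 90;0 0 0 -0.5 0 0 77;0 0 0 -0.5 0 0 64;0 0 0 -0.5 0 0 51;0 0 0 -0.5 0 0 38;0 0 0 -0.5 0 0 25;0 0 0 -0.5 0 0 12;0 0 0 -0.5 0 0 0",
)

```text
time: 10.27
position: [0.5411, -0.0677, 0.1039]
tool_rot: [-1.99, -0.092, 0.069]
ft_force: [0.1, 0.7, -1.7]
grip_width: 0.949
grip_force: 0.8
```

Run:
```python
from h import *
ps=tilt()
s=ctrl.get_state(); print(s['ft_force'].round(1),s['grip_force'],s['grip_width'],s['time'],s['position'].round(4),s['tool_rot'].round(3))
```

```text
side 2328 1346 centre [0.537 0.013 0.087] normal [-0.02   0.233  0.972] tilt deg 76.5 lo/hi [ 0.467 -0.093  0.057] [0.601 0.14  0.114]
top 2083 1162 centre [0.53  0.009 0.087] normal [-0.03   0.234  0.972] tilt deg 76.4 lo/hi [ 0.464 -0.097  0.054] [0.59  0.14  0.113]
[-0.3  1.5 -1.2] 0.7300166302593425 0.979744080549756 10.3667 [ 0.5412 -0.0676  0.1042] [-1.99  -0.092  0.069]
```

move_arm(
  increments="0.1 -0.6 -3.4 -0.6 -0.05 0 0;0.1 -0.6 -3.4 -0.6 -0.05 0 0;0.1 -0.5 -3.4 -0.6 -0.05 0 0;0 -0.5 -3.4 -0.6 -0.05 0 0;0 -0.4 -3.4 -0.6 -0.05 0 0;0 -0.4 -3.4 -0.6 -0.05 0 0;0 -0.3 -3.4 -0.6 -0.05 0 0;0 -0.3 -3.4 -0.6 -0.05 0 0",
)

```text
time: 11.03
position: [0.5413, -0.0713, 0.0762]
tool_rot: [-2.074, -0.095, 0.067]
ft_force: [-0.5, 0.6, -2.0]
grip_width: 1.0
grip_force: 0.7
```

Run:
```python
from h import *
ps=tilt()
s=ctrl.get_state(); print(s['ft_force'].round(1),s['grip_force'],s['grip_width'],s['time'],s['position'].round(4),s['tool_rot'].round(3))
```

```text
side 2261 1212 centre [0.538 0.005 0.076] normal [-0.021  0.102  0.995] tilt deg 84.0 lo/hi [ 0.468 -0.101  0.059] [0.6   0.14  0.089]
top 2034 1088 centre [0.53  0.007 0.075] normal [-0.033  0.1    0.994] tilt deg 84.0 lo/hi [ 0.464 -0.105  0.058] [0.584 0.14  0.088]
[-0.8  0.  -2.6] 0.7964208908379078 0.9980460095125226 11.1333 [ 0.5413 -0.0712  0.0763] [-2.074 -0.095  0.067]
```

move_arm(
  increments="0 -0.2 -2.6 -0.5 0 0 0;0 -0.2 -2.6 -0.5 0 0 0;0 -0.1 -2.6 -0.5 0 0 0;0 -0.1 -2.6 -0.5 0 0 0;0 -0.1 -2.6 -0.5 0 0 0;0 -0.1 -2.6 -0.5 0 0 0;0 0 -2.6 -0.5 0 0 0;0 0 -2.6 -0.5 0 0 0",
)

```text
time: 11.8
position: [0.5414, -0.0719, 0.056]
tool_rot: [-2.143, -0.094, 0.071]
ft_force: [0.5, 0.6, 0.2]
grip_width: 0.998
grip_force: 0.0
```

Run:
```python
from h import *
ps=tilt()
s=ctrl.get_state(); print(s['ft_force'].round(1),s['grip_force'],s['grip_width'],s['time'],s['position'].round(4),s['tool_rot'].round(3))
save(ps[0],'t90.png',(180,140,340,260),5)
```

```text
side 2176 1115 centre [ 0.539 -0.007  0.071] normal [-0.004 -0.001  1.   ] tilt deg 89.8 lo/hi [ 0.494 -0.161  0.068] [0.6   0.075 0.073]
top 1960 926 centre [ 0.531 -0.009  0.07 ] normal [0.014 0.004 1.   ] tilt deg 89.2 lo/hi [ 0.476 -0.176  0.066] [0.586 0.139 0.073]
[0.7 0.8 0. ] 0.0 0.9998658604102741 11.9 [ 0.5414 -0.0716  0.0561] [-2.143 -0.094  0.072]
```

View pics/t90.png

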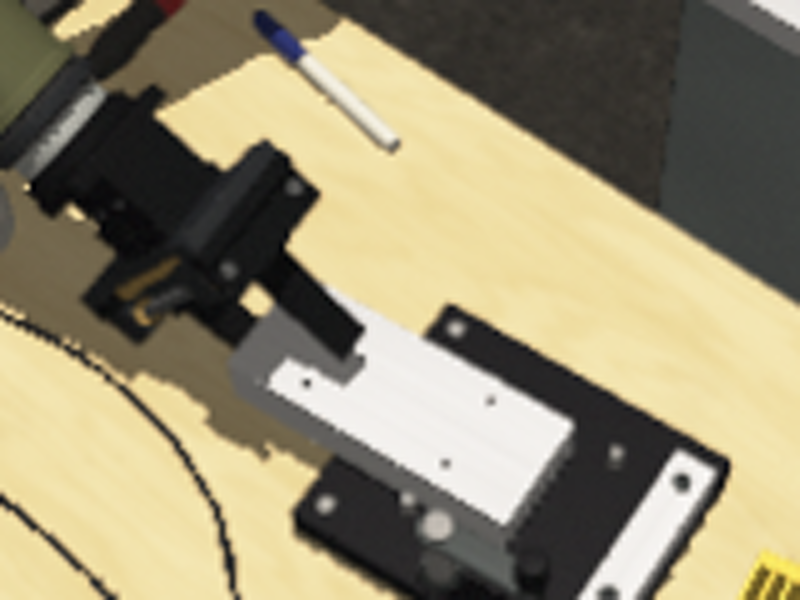

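move_arm(
  increments="0.5 -5 0 0 0 0 0;1 -10 0 0 0 0 0;1 -10 0 0 0 0 0;1 -10 0 0 0 0 0;1 -10 0 0 0 0 0;0 -5 25 0 0 0 0;0 0 35 0 0 0 0;0 0 35 0 0 0 0",
)

```text
time: 12.57
position: [0.5454, -0.1236, 0.151]
tool_rot: [-2.141, -0.09, 0.073]
ft_force: [1.0, -0.7, 1.0]
grip_width: 1.003
grip_force: 0.0
```

move_arm(
  increments="0 0 5 -7 -0.7 0 120;0 0 0 -7 -0.7 0 255;0 0 0 -7 -0.7 0 255;0 0 0 -7 -0.7 0 255;0 0 0 -7 -0.7 0 255;0 0 0 -7 -0.7 0 255;0 0 0 -7 -0.7 0 255;0 0 0 -7 -0.7 0 255",
)

```text
time: 13.23
position: [0.547, -0.1233, 0.158]
tool_rot: [-3.131, -0.13, 0.002]
ft_force: [-0.8, 0.7, 0.2]
grip_width: 0.482
grip_force: 0.0
```

Run:
```python
from h import *
for n in ("top","side"):
    p=ctrl.get_image(n); W=world(p)
    X,Y,Z=W[...,0],W[...,1],W[...,2]
    m=(p['depth']>0)&(X>.4)&(X<.68)&(Y>-.25)&(Y<.2)&(abs(Z-.07)<.004)
    k,l,s,_=cv2.connectedComponentsWithStats(m.astype(np.uint8)); i=1+np.argmax(s[1:,4]); q=W[l==i]
    r=cv2.minAreaRect((q[:,:2]*1000).astype(np.float32)); print(n,len(q),r,q[:,2].mean(), cv2.boxPoints(r).round(1).tolist())
s=ctrl.get_state(); print(s['ft_force'].round(1),s['grip_width'],s['time'],s['position'].round(4),s['tool_rot'].round(3))
```

```text
top 1233 ((534.3359375, -18.99333953857422), (71.05708312988281, 179.705078125), 4.811465263366699) 0.07004175126365818 [[491.3999938964844, 67.5999984741211], [506.5, -111.5], [577.2999877929688, -105.5], [562.2000122070312, 73.5]]
side 1497 ((537.8333129882812, -17.08293914794922), (72.64118957519531, 180.6957550048828), 5.185267925262451) 0.07052615019211414 [[493.5, 69.5999984741211], [509.79998779296875, -110.30000305175781], [582.2000122070312, -103.80000305175781], [565.7999877929688, 76.19999694824219]]
[ 0.7  0.9 -0.5] 0.3868486929615765 13.3333 [ 0.5469 -0.1158  0.1579] [-3.124 -0.149  0.004]
```

move_arm(
  increments="0 -12 0 0 0 0 255;0 -12 0 0 0 0 255;0 0 -10 0 0 0 255;0 0 -20 0 0 0 255;0 0 -25 0 0 0 255;0 0 -25 0 0 0 255;0 0 -20 0 0 0 255;0 0 -12 0 0 0 255",
)

```text
time: 14.0
position: [0.5431, -0.1482, 0.0397]
tool_rot: [-3.121, -0.125, 0.017]
ft_force: [-0.3, -0.6, 0.6]
grip_width: 0.005
grip_force: 0.0
```

move_arm(
  increments="-0.4 5 0 0 0 0 255;-0.4 5 0 0 0 0 255;-0.4 5 0 0 0 0 255;-0.4 5 0 0 0 0 255;-0.4 5 0 0 0 0 255;-0.4 5 0 0 0 0 255;-0.4 5 0 0 0 0 255;-0.4 5 0 0 0 0 255",
)

```text
time: 14.67
position: [0.5435, -0.1072, 0.0449]
tool_rot: [-3.126, -0.132, 0.005]
ft_force: [0.9, -5.3, 4.6]
grip_width: 0.004
grip_force: 2.5
```

```bash
cat >> h.py <<'E'
def lying():
  for n in ("top","side"):
    p=ctrl.get_image(n); W=world(p)
    X,Y,Z=W[...,0],W[...,1],W[...,2]
    m=(p['depth']>0)&(X>.4)&(X<.68)&(Y>-.25)&(Y<.2)&(abs(Z-.07)<.004)
    k,l,s,_=cv2.connectedComponentsWithStats(m.astype(np.uint8)); i=1+np.argmax(s[1:,4]); q=W[l==i]
    r=cv2.minAreaRect((q[:,:2]*1000).astype(np.float32)); b=cv2.boxPoints(r); b=b[np.argsort(b[:,1])]
    m=(p['depth']>0)&(X>.4)&(X<.68)&(Y>.05)&(Y<.2)&(abs(Z-.06)<.004)
    k,l,s,_=cv2.connectedComponentsWithStats(m.astype(np.uint8)); i=1+np.argmax(s[1:,4]); q=W[l==i]
    rs=cv2.minAreaRect((q[:,:2]*1000).astype(np.float32)); bs=cv2.boxPoints(rs); bs=bs[np.argsort(bs[:,1])]
    e=b[2:].mean(0); f=bs[:2].mean(0)
    print(n,'sink size',np.round(r[1],1),'ang',round(r[2],1),'foot',e.round(1),'end',b[:2].mean(0).round(1),'stop size',np.round(rs[1],1),'ang',round(rs[2],1),'gap',((f-e)@np.array([-.082,.997])).round(1))
  s=ctrl.get_state(); print(s['ft_force'].round(1),s['grip_width'],s['time'],s['position'].round(4),s['tool_rot'].round(3))
  return p
E
python3 -c "
from h import *
lying()"
```

```text
top sink size [ 71.5 180.4] ang 4.8 foot [526.6  81.4] end [541.6 -98.4] stop size [109.6  24.8] ang 4.7 gap 41.2
side sink size [ 72. 181.] ang 5.4 foot [527.8  85.5] end [544.9 -94.6] stop size [110.4  25.4] ang 5.1 gap 39.2
[-0.5 -2.6  1.6] 0.004484319644298341 14.7667 [ 0.5434 -0.1058  0.0447] [-3.125 -0.134  0.005]
```

move_arm(
  increments="-0.3 4 0 0 0 0 255;-0.3 4 0 0 0 0 255;-0.3 4 0 0 0 0 255;-0.3 4 0 0 0 0 255;-0.3 4 0 0 0 0 255;-0.3 4 0 0 0 0 255;-0.3 4 0 0 0 0 255;-0.3 4 0 0 0 0 255",
)

```text
time: 15.43
position: [0.541, -0.0755, 0.0446]
tool_rot: [-3.126, -0.131, 0.006]
ft_force: [0.7, -5.6, 5.4]
grip_width: 0.006
grip_force: 3.1
```

```bash
python3 -c "
from h import *
lying()"
```

```text
top sink size [ 72. 179.] ang 4.4 foot [525.3 113.2] end [539.2 -65.3] stop size [110.6  25.1] ang 5.0 gap 9.1
side sink size [ 72.  180.4] ang 4.7 foot [527.5 117.1] end [542.2 -62.7] stop size [110.2  25.4] ang 4.9 gap 7.7
[ 0.9 -3.3  3.4] 0.00445719547549523 15.5333 [ 0.5408 -0.0744  0.0444] [-3.125 -0.133  0.006]
```

move_arm(
  increments="-0.1 1 0 0 0 0 255;-0.1 1 0 0 0 0 255;-0.1 1 0 0 0 0 255;-0.1 1 0 0 0 0 255;-0.1 1 0 0 0 0 255;-0.1 1 0 0 0 0 255;0 0.5 0 0 0 0 255;0 0.5 0 0 0 0 255",
)

```text
time: 16.2
position: [0.5402, -0.0686, 0.0444]
tool_rot: [-3.126, -0.131, 0.006]
ft_force: [0.4, -5.7, 6.1]
grip_width: 0.008
grip_force: 3.3
```

move_arm(
  increments="0 0.2 0 0 0 0 255;0 0.2 0 0 0 0 255;0 0.2 0 0 0 0 255;0 0.2 0 0 0 0 255;0 0.2 0 0 0 0 255;0 0 0 0 0 0 255;0 0 0 0 0 0 255;0 0 0 0 0 0 255",
)

```text
time: 16.87
position: [0.5402, -0.0677, 0.0444]
tool_rot: [-3.126, -0.131, 0.006]
ft_force: [-0.0, -5.5, 5.9]
grip_width: 0.008
grip_force: 3.3
```

```bash
python3 -c "
from h import *
lying()"
```

```text
top sink size [ 71.  177.8] ang 4.5 foot [524.2 120.8] end [538.  -56.5] stop size [110.8  24.8] ang 5.0 gap 1.6
side sink size [ 71.7 180.1] ang 4.9 foot [526.4 123.4] end [541.8 -56. ] stop size [111.   27.3] ang 4.9 gap -0.6
[ 1.2 -6.3  5.8] 0.003157310159087304 16.9667 [ 0.5402 -0.0677  0.0444] [-3.126 -0.131  0.006]
```

move_arm(
  increments="0 0.2 0 0 0 0 255;0 0.2 0 0 0 0 255;0 0.2 0 0 0 0 255;0 0.2 0 0 0 0 255;0 0.2 0 0 0 0 255;0 0 0 0 0 0 255;0 0 0 0 0 0 255;0 0 0 0 0 0 255",
)

```text
time: 17.63
position: [0.5402, -0.0667, 0.0444]
tool_rot: [-3.126, -0.131, 0.006]
ft_force: [-0.0, -5.3, 5.9]
grip_width: 0.003
grip_force: 3.3
```

move_arm(
  increments="0 0.2 0 0 0 0 255;0 0.2 0 0 0 0 255;0 0.2 0 0 0 0 255;0 0.2 0 0 0 0 255;0 0.2 0 0 0 0 255;0 0 0 0 0 0 255;0 0 0 0 0 0 255;0 0 0 0 0 0 255",
)

```text
time: 18.3
position: [0.5402, -0.0662, 0.0444]
tool_rot: [-3.126, -0.13, 0.006]
ft_force: [-0.6, -6.7, 5.3]
grip_width: 0.008
grip_force: 3.8
```

move_arm(
  increments="0 0.2 0 0 0 0 255;0 0.2 0 0 0 0 255;0 0.2 0 0 0 0 255;0 0.2 0 0 0 0 255;0 0.2 0 0 0 0 255;0 0 0 0 0 0 255;0 0 0 0 0 0 255;0 0 0 0 0 0 255",
)

```text
time: 18.97
position: [0.5402, -0.0662, 0.0444]
tool_rot: [-3.127, -0.129, 0.006]
ft_force: [0.4, -8.5, 5.9]
grip_width: 0.006
grip_force: 4.6
```

```bash
python3 -c "
from h import *
lying()"
```

```text
top sink size [ 71.1 177.4] ang 4.6 foot [524.2 123. ] end [538.4 -53.8] stop size [109.   27.6] ang 4.7 gap -3.5
side sink size [ 72.3 180.9] ang 4.4 foot [526.8 125. ] end [540.6 -55.4] stop size [110.7  45.6] ang 4.3 gap -20.3
[-0.3 -8.8  5.1] 0.008810982510748352 19.0667 [ 0.5402 -0.0662  0.0444] [-3.127 -0.13   0.006]
```

The position has stopped following the command and the force is rising, so the foot is against the stop. I'll back off, rise, and go to the outer side of the clamp knob with the tool turned −46°.

move_arm(
  increments="0 -2 0 0 0 0 255;0 -6 0 0 0 0 255;0 -9 0 0 0 0 255;0 0 20 0 0 -6 255;0 0 25 0 0 -6 255;0 0 30 0 0 -6 255;0 0 30 0 0 -7 255;0 0 15 0 0 -7 255",
)

```text
time: 19.73
position: [0.5406, -0.0797, 0.1667]
tool_rot: [-3.035, 0.741, -0.003]
ft_force: [-0.1, 0.7, -0.0]
grip_width: 0.007
grip_force: 0.0
```

Run:
```python
from h import *
p=lying(); save(p,'flush.png',(200,170,340,275),5)
p=ctrl.get_image('side');W=world(p);X,Y,Z=W[...,0],W[...,1],W[...,2]
for lo,hi in((.112,.122),(.082,.11)):
    q=W[(p['depth']>0)&(X>.56)&(X<.62)&(Y>.03)&(Y<.13)&(Z>lo)&(Z<hi)]; print(len(q),q.mean(0) if len(q) else '',q.max(0) if len(q) else '')
q=W[(p['depth']>0)&(X>.575)&(X<.61)&(Y>.035)&(Y<.075)]; print('pivot top z',q[:,2].max())
print(ctrl.get_state()['joint_positions'].round(2))
```

```text
top sink size [ 71.4 179.8] ang 4.9 foot [523.7 122.1] end [539.1 -57.1] stop size [109.7  27.7] ang 6.9 gap -1.3
side sink size [ 71.6 183.7] ang 4.6 foot [526.4 127.7] end [541.  -55.3] stop size [111.   45.9] ang 4.7 gap -23.3
[0.1 0.3 0.4] 0.008690322143576278 19.8333 [ 0.5412 -0.0799  0.1665] [-3.037  0.735 -0.006]
36 [0.58834921 0.11222063 0.11781762] [0.59647764 0.11922715 0.12158908]
182 [0.59263388 0.08000287 0.09019408] [0.60272888 0.11938698 0.10872364]
pivot top z 0.09804025120041249
[ 0.48  0.16 -0.41  1.78  0.05  1.21 -1.98]
```

View pics/flush.png

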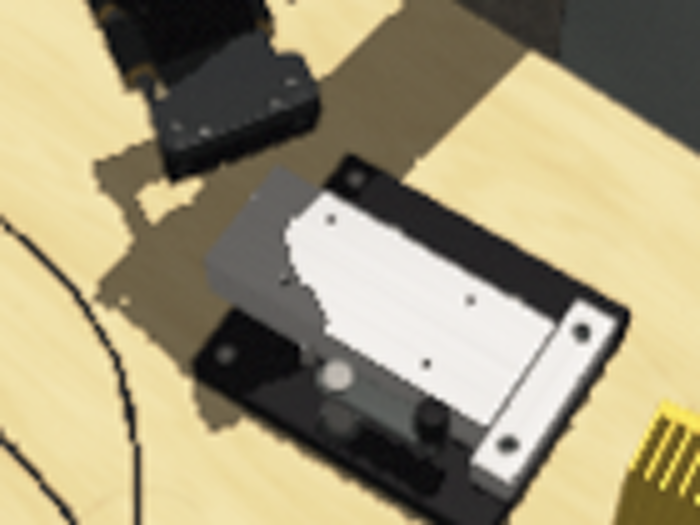

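move_arm(
  increments="10 30 0 0 0 -7 255;10 30 0 0 0 -7 255;10 30 0 0 0 0 255;10 30 0 0 0 0 255;10 30 0 0 0 0 255;10 30 0 0 0 0 255;11 30 0 0 0 0 255;0 8 0 0 0 0 255",
)

```text
time: 20.55
position: [0.6094, 0.1443, 0.161]
tool_rot: [-2.93, 1.081, 0.007]
ft_force: [-0.9, 1.0, 0.6]
grip_width: 0.004
grip_force: 0.0
```

move_arm(
  increments="0 0 0 0 0 0 255;0 0 -10 0 0 0 255;0 0 -12 0 0 0 255;0 0 -12 0 0 0 255;0 0 -12 0 0 0 255;0 0 -12 0 0 0 255;0 0 -10 0 0 0 255;0 0 0 0 0 0 255",
)

```text
time: 21.22
position: [0.6087, 0.1366, 0.0925]
tool_rot: [-2.93, 1.098, 0.005]
ft_force: [0.4, -0.0, -1.2]
grip_width: 0.005
grip_force: 0.0
```

Run:
```python
from h import *
s=ctrl.get_state(); print(s['joint_positions'].round(2)); T=s['position'][:2]; print(s['position'],s['tool_rot'])
Rm=rot(s['tool_rot']); n=Rm[:2,1]; print('push dir',n,np.degrees(np.arctan2(n[1],n[0]))%360)
piv=np.array([.592,.054])
K=lambda a: piv+.057*np.array([np.cos(np.radians(94.7+a)),np.sin(np.radians(94.7+a))])
al=np.r_[0,np.linspace(0,86,17)]
pts=np.array([T]+[K(a)-n*.023 for a in np.linspace(0,88,17)])
print((pts*1000).round(1).tolist()[:2]); print((np.diff(pts,axis=0)*1000).round(1).tolist())
p=ctrl.get_image('side'); save(p,'knob.png',(230,190,330,270),6)
```

```text
[ 0.1   0.39 -0.43  1.66  0.16  1.12 -2.67]
[0.60865104 0.13659492 0.09254946] [-2.92960171  1.09763782  0.00475509]
push dir [-0.65709009 -0.75372869] 228.91853887887382
[[608.7, 136.6], [602.4, 128.1]]
[[-6.2, -8.5], [-5.4, -0.7], [-5.3, -1.2], [-5.2, -1.7], [-5.0, -2.2], [-4.8, -2.7], [-4.5, -3.1], [-4.2, -3.5], [-3.8, -3.9], [-3.4, -4.3], [-3.0, -4.6], [-2.5, -4.8], [-2.1, -5.1], [-1.6, -5.2], [-1.0, -5.4], [-0.5, -5.4], [-0.0, -5.5]]
```

View pics/knob.png

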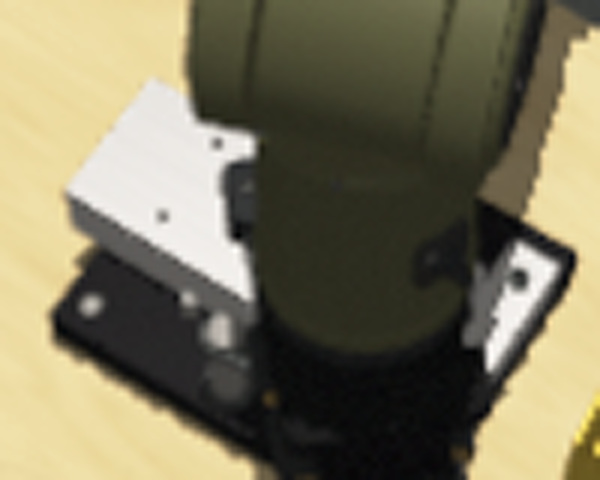

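j7 is close to its limit, so I'll turn the tool back 10° before pushing. The sink's picture is unchanged and the finger is outside the knob.

move_arm(
  increments="0 0 2 0 0 5 255;0 0 1 0 0 5 255;-4.5 -3 0 0 0 0 255;-5 -3 0 0 0 0 255;-5.4 -0.7 0 0 0 0 255;-5.3 -1.2 0 0 0 0 255;-5.2 -1.7 0 0 0 0 255;-5 -2.2 0 0 0 0 255",
)

```text
time: 21.93
position: [0.5794, 0.128, 0.099]
tool_rot: [-3.009, 0.835, 0.001]
ft_force: [-0.1, 5.8, -0.7]
grip_width: 0.005
grip_force: 2.7
```

Run:
```python
from h import *
s=ctrl.get_state(); print(s['joint_positions'].round(2),s['position'].round(4),s['ft_force'].round(1))
for n in ('top','side'):
    p=ctrl.get_image(n); 
    for t in ("clamp_knob","swing_clamp"): print(n,t,[(r['centre'].round(3) if hasattr(r['centre'],'round') else r['centre'],round(r['score'],2)) for r in ctrl.find_in(t,p)][:3])
```

```text
[ 0.15  0.32 -0.47  1.74  0.14  1.11 -2.48] [0.5794 0.128  0.099 ] [-0.1  5.8 -0.7]
top clamp_knob [([0.5351, -0.0238, 0.0694], 0.42), ([0.3748, -0.2205, 0.0152], 0.28)]
top swing_clamp []
side clamp_knob [([0.5912, 0.0649, 0.0887], 0.68)]
side swing_clamp [([0.5894, 0.0599, 0.0311], 0.33)]
```

```bash
cat >> h.py <<'E'
def arm():
  piv=np.array([.592,.054])
  for n in ('side','top'):
    p=ctrl.get_image(n); W=world(p); d=W[...,:2]-piv; r=np.hypot(d[...,0],d[...,1])
    m=(p['depth']>0)&(W[...,2]>.083)&(W[...,2]<.0935)&(r>.012)&(r<.07)
    h=np.degrees(np.arctan2(d[...,1],d[...,0]))[m]%360-94.7
    k=(p['depth']>0)&(W[...,2]>.112)&(W[...,2]<.123)&(r>.04)&(r<.07)
    print(n,m.sum(),'arm deg',np.percentile(h,[10,50,90]).round(1) if m.sum() else '','r',r[m].max() if m.sum() else '','knob top',k.sum(),W[k].mean(0).round(3) if k.sum() else '')
  s=ctrl.get_state(); print(s['joint_positions'].round(2),s['position'].round(4),s['ft_force'].round(1),s['time'])
E
python3 -c "
from h import *
arm()"
```

```text
side 62 arm deg [-17.8   0.   22.3] r 0.04237479070236017 knob top 0 
top 0 arm deg  r  knob top 0 
[ 0.15  0.33 -0.47  1.74  0.15  1.11 -2.48] [0.5804 0.1265 0.099 ] [-0.9  4.4  0.3] 22.3333
```

The finger slid along the end of the knob and the arm has barely moved. I'll re-approach from the +x side and push with the other finger face, turning the tool with the swing, which frees j7.

move_arm(
  increments="0 5 0 0 0 0 255;6 7 0 0 0 0 255;8 0 0 0 0 6 255;8 0 0 0 0 6 255;8 0 0 0 0 6 255;8 0 0 0 0 6 255;0 -11 0 0 0 6 255;0 -13 0 0 0 6 255",
)

```text
time: 23.0
position: [0.6188, 0.1142, 0.0983]
tool_rot: [-3.124, -0.145, 0.009]
ft_force: [0.2, 0.4, -0.2]
grip_width: 0.005
grip_force: 0.0
```

Run:
```python
from h import *
arm()
lying()
s=ctrl.get_state(); T=s['position'][:2]
Rm=rot(s['tool_rot']); n=-Rm[:2,0]; h0=np.degrees(np.arctan2(n[1],n[0]))%360; print('push heading',h0)
piv=np.array([.592,.054]); off=.0185
def Tt(a):
    A=np.radians(94.7+a); t=np.array([-np.sin(A),np.cos(A)])
    return piv+.057*np.array([np.cos(A),np.sin(A)])-off*t
al=np.linspace(0,88,17); P=np.array([Tt(a) for a in al])
print('start',T,P[0]); d=np.diff(P,axis=0)*1000; print(d.round(1).tolist())
```

```text
side 0 arm deg  r  knob top 0 
top 0 arm deg  r  knob top 0 
[ 0.23  0.42 -0.56  1.63  0.22  1.16 -1.86] [0.619 0.11  0.098] [ 0.3 -0.9 -0.5] 23.1
top sink size [69.1 25.4] ang 6.9 foot [522.5 122.3] end [525.5  97.2] stop size [110.1  25.1] ang 4.9 gap 0.0
side sink size [28.9 55.7] ang 76.8 foot [551.1 -30.3] end [544.4 -58.5] stop size [64.8 25.8] ang 4.1 gap 156.4
[ 0.2  0.2 -0.4] 0.00504735012703324 23.2 [0.6184 0.1133 0.0985] [-3.124 -0.128  0.009]
push heading 184.69571024500732
start [0.61843061 0.11327185] [0.6057673  0.11232419]
[[-5.7, 1.1], [-5.7, 0.5], [-5.8, -0.0], [-5.7, -0.6], [-5.6, -1.1], [-5.5, -1.7], [-5.3, -2.2], [-5.1, -2.7], [-4.8, -3.2], [-4.5, -3.6], [-4.1, -4.0], [-3.7, -4.4], [-3.3, -4.7], [-2.8, -5.0], [-2.3, -5.3], [-1.8, -5.5]]
```

move_arm(
  increments="-6 -0.5 0 0 0 0 255;-6.5 -0.5 0 0 0 0 255;-5.7 1.1 0 0 0 5.5 255;-5.7 0.5 0 0 0 5.5 255;-5.8 0 0 0 0 5.5 255;-5.7 -0.6 0 0 0 5.5 255;-5.6 -1.1 0 0 0 5.5 255;-5.5 -1.7 0 0 0 5.5 255",
)

```text
time: 23.87
position: [0.5711, 0.1117, 0.0991]
tool_rot: [-2.957, -1.025, 0.013]
ft_force: [1.0, -0.6, -1.3]
grip_width: 0.011
grip_force: 0.6
```

```bash
python3 -c "
from h import *
arm()"
```

```text
side 10 arm deg [25.1 32.  36.7] r 0.02391040243613842 knob top 7 [0.579 0.119 0.118]
top 0 arm deg  r  knob top 0 
[ 0.34  0.35 -0.68  1.74  0.23  1.14 -1.32] [0.5705 0.1114 0.0989] [-0.4 -0.3 -0.4] 23.9667
```

The arm is swinging with the finger (about 32°). I'll continue.

move_arm(
  increments="-5.3 -2.2 0 0 0 5.5 255;-5.1 -2.7 0 0 0 5.5 255;-4.8 -3.2 0 0 0 5.5 255;-4.5 -3.6 0 0 0 5.5 255;-4.1 -4 0 0 0 5.5 255;-3.7 -4.4 0 0 0 5.5 255;-3.3 -4.7 0 0 0 5.5 255;-2.8 -5 0 0 0 5.5 255",
)

```text
time: 24.63
position: [0.5377, 0.0823, 0.0991]
tool_rot: [-2.363, -2.057, 0.02]
ft_force: [-0.1, 1.4, 0.8]
grip_width: 0.011
grip_force: 0.5
```

```bash
python3 -c "
from h import *
arm()"
```

```text
side 27 arm deg [-69.1  79.   84.2] r 0.05254243474766541 knob top 0 
top 0 arm deg  r  knob top 0 
[ 0.51  0.3  -0.81  1.83  0.24  1.13 -0.53] [0.5376 0.0811 0.0989] [-0.  -0.3  0.5] 24.7333
```

move_arm(
  increments="-2.3 -5.3 0 0 0 5 255;-1.8 -5.5 0 0 0 5 255;0 -1 0 0 0 0 255;0 0 0 0 0 0 255;0 2 0 0 0 0 255;0.5 6 0 0 0 0 255;0.5 8 0 0 0 0 255;0 0 10 0 0 0 255",
)

```text
time: 25.4
position: [0.5334, 0.0879, 0.1076]
tool_rot: [-2.174, -2.253, 0.024]
ft_force: [-1.2, -0.5, 0.4]
grip_width: 0.008
grip_force: 0.0
```

move_arm(
  increments="0 0 25 0 0 0 255;0 0 35 0 0 0 255;0 0 40 0 0 0 255;0 0 40 0 0 0 255;0 0 40 0 0 0 255;-30 -20 15 0 0 0 255;-30 -20 15 0 0 0 255;0 0 0 0 0 0 255",
)

```text
time: 26.07
position: [0.4732, 0.0432, 0.3238]
tool_rot: [2.187, 2.253, -0.023]
ft_force: [2.1, -0.1, 0.1]
grip_width: 0.007
grip_force: 0.0
```

Run:
```python
from h import *
arm(); lying()
p=ctrl.get_image('side'); print([(np.round(r['centre'],3),r['score']) for r in ctrl.find_in('clamp_knob',p)][:2])
```

```text
side 110 arm deg [63.1 82.  97.9] r 0.05637731795709933 knob top 34 [0.538 0.053 0.117]
top 0 arm deg  r  knob top 0 
[ 0.73 -0.06 -0.83  1.67 -0.04  1.53 -0.07] [0.475  0.0452 0.3205] [ 1.1  0.9 -0.3] 26.1667Traceback (most recent call last):
  File "<stdin>", line 2, in <module>
  File "h.py", line 48, in lying
    k,l,s,_=cv2.connectedComponentsWithStats(m.astype(np.uint8)); i=1+np.argmax(s[1:,4]); q=W[l==i]
                                                                      ~~~~~~~~~^^^^^^^^^
    return _wrapfunc(a, 'argmax', axis=axis, out=out, **kwds)
    return bound(*args, **kwds)
ValueError: attempt to get argmax of an empty sequence
```

move_arm(
  increments="0 -30 0 0 0 0 255;0 -40 0 0 0 0 255;0 -40 0 0 0 0 255;0 -40 0 0 0 0 255;0 -40 0 0 0 0 255;0 -40 0 0 0 0 255;0 -40 0 0 0 0 255;0 0 0 0 0 0 255",
)

```text
time: 26.88
position: [0.4734, -0.2337, 0.3157]
tool_rot: [-2.188, -2.239, 0.026]
ft_force: [-0.8, -1.0, -0.5]
grip_width: 0.006
grip_force: 0.0
```

Run:
```python
from h import *
arm()
for n in ('top','side'):
    p=ctrl.get_image(n); W=world(p); X,Y,Z=W[...,0],W[...,1],W[...,2]
    v=p['depth']>0
    ux=np.array([-.082,.997]); a=((W[...,:2]-[.528,.0535])@ux)*1000; b=((W[...,:2]-[.528,.0535])@[-.997,-.082])*1000
    q=v&(abs(Z-.07)<.004)&(abs(b)<30); s=v&(abs(Z-.06)<.003)&(abs(b)<50)&(a>60)
    print(n,'sink a range',np.percentile(a[q],[0.5,99.5]).round(1),'stop a',np.percentile(a[s],[1,99]).round(1))
    B=W[q]; c=B.mean(0); nn=np.linalg.svd(B-c)[2][2]; print('normal',nn.round(3),'b edges',np.percentile(b[v&(abs(Z-.07)<.004)&(abs(b)<45)&(a<60)],[1,99]).round(1))
    # yaw from edges b at both ends
    for lo,hi in((-95,-60),(20,60)):
        m=v&(abs(Z-.07)<.004)&(abs(b)<45)&(a>lo)&(a<hi); print(lo,np.percentile(b[m],[1,99]).round(1))
```

```text
side 107 arm deg [61.7 81.8 97.9] r 0.0566318122539532 knob top 33 [0.538 0.054 0.118]
top 77 arm deg [ 74.4  91.  108.4] r 0.06226852362383855 knob top 30 [0.534 0.051 0.117]
[ 0.94  0.07 -0.58  1.57  0.04  1.53  0.39] [ 0.4753 -0.2254  0.3165] [ 0.5  1.5 -0.3] 26.9833
top sink a range [-110.2  196.9] stop a [ 69.3 204.7]
normal [0.006 0.002 1.   ] b edges [-36.2  33. ]
-95 [-36.2  32.9]
20 [-35.9  32.9]
side sink a range [-108.8  551.6] stop a [ 70.1 552.6]
normal [-0.001  0.001  1.   ] b edges [-39.4  30.2]
-95 [-39.6  30.2]
20 [-39.4  30.1]
```

```bash
python3 -c "
from h import *
print(ctrl.close_job())"
```

```text
the job is handed in; nothing more can be done
None
```

The heat sink lies flat on its fins with its foot end square against the stop, and the clamp arm is across it at about 86–91°. I handed the job in at about 27 s; no verdict came back, I viewed 11 pictures against the limit of 10, and I didn't re-measure the bystanders at the end.

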